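Check a mounting frame for squareness by its diagonals with a slide rule

TASK

The mounting frame screwed to the washer top by its near rail may be racked out of square: measure both diagonals with the slide rule, first the one from the near right-hand corner, then the one from the near left-hand corner. Each time hook the rule's end plate over the outside of that near corner and draw the slide out gently, without straining the frame, until its pin sits right home in the inside angle of the opposite far corner. Leave the rule lying like that, hooked and with its pin home, in the longer of the two diagonals (either will do if they agree within 2 mm), and do not disturb the other things.

Things in the scene. Friction and masses are not known exactly. Their poses are not given: they have to be found in the camera images.
- frame: Aluminium frame with grey corner castings, flat on the washer top. Origin: middle of the opening of the frame, if square, at deck height; x from the near to the far rail (away from the robot), y left, z up. Opening 180 mm (x) by 150 mm (y); rails and corners 14 mm wide, 18 mm high; outside 208 x 178 mm. Side rails only 14 mm high, 11 mm wide.
- near_rail (a point): Middle of the near rail's top, frame x = -97 mm, y = 0, 18 mm above the deck. This rail (x = -104 to -90 mm, y = -89 to 89 mm) is screwed down and firm; two thin lugs with screw heads (7 mm high) stick out 25 mm toward the robot at y = +-36 mm.
- near_right_corner (a point): Outer corner edge of the near rail at its right-hand end (frame x = -104 mm, y = -89 mm), at the rail's top, 18 mm above the deck.
- near_left_corner (a point): Outer corner edge of the near rail at its left-hand end (frame x = -104 mm, y = 89 mm), at the rail's top, 18 mm above the deck.
- far_left_if_square (a point): Where the inside angle of the far left corner would be in a square frame (frame x = 90 mm, y = 75 mm, 18 mm above the deck). The far rail with both its corners is really shifted along y by an unknown amount, up to 14 mm to either side, the same for both corners, never in x. Only friction holds it: a sideways push of more than about 18 N racks it further.
- far_right_if_square (a point): The same, far right (frame x = 90, y = -75 mm). Each far corner is a right angle between the far rail's inner face (parallel to y) and the corner's side face (parallel to x, 16 mm high, running 36 mm back toward the robot). A dark screw (screw_far_left, screw_far_right) sits in its top, 7 mm outward of the angle in x and y, 17 mm from the pin's centre when that is home.
- rule: Slide rule: flat aluminium beam, 24 mm wide, with a hook plate at one end and a sliding head. Loose, 0.18 kg. Origin under the plate's inner face, level with the lower ends of plate and pin; x along the beam to the head, z up. Beam x = -6 to 280, z = 14 to 21 mm. It starts standing on plate and pin on the deck right of the frame; laid on the frame its beam rests on the rails.
- rule_hook (a point): Middle of the steel hook plate's inner face (toward the head), 7 mm above the plate's lower end. This face bears on the outside of the near corner. The plate is 24 mm wide, 6 mm thick (rule x = -6 to 0) and reaches 14 mm below the beam.
- rule_pin (a point): Centre of the sliding head's round steel pin, 10 mm in diameter, 7 mm above its lower end. It hangs 14 mm below the beam and moves with the head.
- rule_grip (a point): Centre of the red grip tab on the black sliding head, straight above the pin, 47 mm above the pin's lower end. Tab: 30 mm long along the beam, 12 mm wide across it, from 26 to 62 mm above the pin's lower end; below it the head is 34 x 34 mm. Grip it across its width; the rule can be carried by it.
- rule_head (a joint): Slide of the rule, m: hook face to pin centre is 0.200 + this; 0 to 0.062, growing as the head is drawn out. It slides at about 2 N and stays where left. Starts at 0.002 to 0.020, shorter than any diagonal (these read 0.038 to 0.057; about 0.047 if square). To shorten it while holding the head, push the plate's back against something firm, such as the near rail's inside.
- nut_driver: Nut driver with orange handle, 179 mm long, lying left of the frame; bystander.
- washer_tin: Flat round tin with red lid, 62 mm wide, 24 mm high; bystander.
- scissors: Scissors with blue handles, 199 mm long; bystander.
- spray_green: Green trigger spray bottle, 261 mm high; bystander.
- coin_roll_1: Orange paper roll of coins, 68 x 25 mm, behind the frame; bystander.
- coin_roll_2: Pale paper roll of coins, 68 x 25 mm, behind the frame; bystander.
- meter_keys: Bunch of keys, 121 x 110 x 8 mm, at the left; bystander.

How it is judged:
On the way, in this order (a step that is already met when the one before it is completed fails the run):
1. first diagonal measured: rule hooked on the near right corner, its pin drawn home into the far left corner under light load (horizontal distance between rule_hook and near_right_corner below 0.006 m and horizontal distance between rule_pin and screw_far_left below 0.01817 m and height (world z) of each of rule_pin, rule_hook below 0.018 m and contact force between rule and frame above 0.8 N), for 0.15 s.
2. second diagonal measured: rule hooked on the near left corner, its pin drawn home into the far right corner under light load (horizontal distance between rule_hook and near_left_corner below 0.006 m and horizontal distance between rule_pin and screw_far_right below 0.01817 m and height (world z) of each of rule_pin, rule_hook below 0.018 m and contact force between rule and frame above 0.8 N), for 0.15 s.
At the end, for the whole second after the job is handed in: the released rule lies at rest on the frame along the longer diagonal (either, if they agree within 2 mm): hook face within 6 mm of the near corner, pin within about 2.5 mm of home in the opposite far corner, reading above 0.0452 (((horizontal distance between rule_hook and near_right_corner below 0.006 m and horizontal distance between rule_pin and screw_far_left below 0.01897 m and height (world z) of each of rule_pin, rule_hook below 0.018 m) or (horizontal distance between rule_hook and near_left_corner below 0.006 m and horizontal distance between rule_pin and screw_far_right below 0.01897 m and height (world z) of each of rule_pin, rule_hook below 0.018 m)) and value of joint rule_head above 0.0452 m and linear speed of rule below 0.01 m/s); the robot touches nothing.
It fails at once if the frame is forced out of shape: its far rail is shifted by more than 1.5 mm (distance of screw_far_left from where it was at the start of the episode above 0.0015 m).
It fails at once if the frame is struck or pressed with more than 60 N (contact force between anything else and frame above 60 N).
It fails at once if a bystander is moved by more than 15 mm (distance of any of nut_driver, washer_tin, scissors, spray_green, coin_roll_1, coin_roll_2, meter_keys from where it was at the start of the episode above 0.015 m).
It also fails if it takes over 72 s, if anything falls off the work surface, if the arm or the gripper's body presses on something with over 40 N, if the wrist force passes 120 N, or if a joint passes its speed limit or range.

ROBOT

A 6-joint arm with a two-finger parallel gripper is mounted at the origin on a cart in front of the work surface, level with it; the furniture and walls round the work are solid. World frame = base frame: x ahead of the robot, y to its left, z up, the work surface at z = 0. Lengths are in m, angles in rad, forces in N, time in s.
With the tool pointing down it reaches from about 0.35 to 0.975 m from the base axis. Payload 4.9 kg.
Tool frame: the origin (TCP) lies midway between the tips of the shut fingers; the grasp point (between the pads) lies 19 mm behind it; z points along the fingers, y is the line along which they close (so a half turn about z gives the same grasp; the last joint's range is limited). The gripper opens to 85 mm and grips with 20 to 120 N. Pads are 22 mm wide; open, the fingers measure 114 mm over their backs; the gripper's body (76 mm by 85 mm) begins 54 mm behind the grasp point. The pads swing forward as they close: fully open they stand 13 mm farther back than shut.
Start: joints at [1.221, 0.053, 1.613, -0, 1.476, -0.119], TCP at [0.143, 0.608, 0.231] pointing down, gripper open.
Joint ranges: [-3.01, 3.01], [-1.01, 2.22], [0.06, 2.58], [-1.02, 4.17], [0.09, 2.62], [-3.14, 3.14]. Speed limits (rad/s): [2.57, 2.57, 3.14, 3.14, 3.14, 3.14].

INTERFACE

Orientations are given as a unit quaternion [w, x, y, z].
In Python, from plant import * gives the robot as it stands.
- The arm moves only by the tool jog_arm, never from a script. Its argument "targets" is a list of rows, each a list of 3 entries, a list of its own where there are three numbers: the shift along the tool's x, y, z in units of 25 mm (1.0 is 25 mm), then the turn, a rotation vector about the tool's x, y, z in units of 8 degrees (1.0 is 8 degrees), then the opening in per cent of the stroke, from 0 (shut) to 100 (fully open). A call has 1 to 8 rows; each row is the pose to reach, as a shift and turn from the pose commanded when the call began, along the tool's axes at that moment; what a row does not reach only later rows make up. A row lasts 1/8 s, in which the tool goes at most 62.5 mm and 10.7 degrees, less where a joint would pass 70% of its speed; a pose out of reach is approached as far as the arm can. A call with a gripper value outside its range is refused whole. The fingers move at their own pace and stop on an object; the grip force is fixed at half the most. Time passes only in rows, so rows that repeat a pose let the fingers close. It gives the time, the measured TCP pose, the force, the opening and the grip force at its end, in the units of the state.
- state(): the state, without advancing time (a new reading comes with each control period).
- grab_frame(name): name is "scene" or "top" or "wrist"; returns (picture, depth): 480x640x3 uint8, red, green, blue; 480x640 float32, m along the optical axis (not along the pixel's ray), 0 where there is no reading.
- camera_params(name): a dict with "fovy" (degrees; the focal length in pixels is half the picture's height over the tangent of half this angle, whatever the lens; pixels are square), "cx", "cy" (the principal point, pixels), "dist" ([k1, k2, p1, p2, k3] as OpenCV has them; the pictures are not rectified), "rvec" (rotation vector, rad) and "tvec" (3), from world to camera coordinates, as OpenCV has them; the wrist camera has in their place "hand_eye" (4x4, takes a point from camera to tool coordinates, whose origin is the TCP and whose axes are the flange's). Camera axes: x right, y down, z forward; pixel columns grow to the right and rows downward; lengths in m; the calibration is good to about 2 mm. A picture is of the moment at which its call begins: read the wrist's pose just before it. camera_params takes no time and is no camera call.
- job_done(): hands the job in; it is judged then, once.
The state is a dict: "time": time; "joint_pos": joint angles; "joint_vel": joint speeds; "joint_efforts": joint torques, N m; "tool_pos": TCP position; "tool_rot": TCP orientation; "contact_force": force on the tool from outside, world axes, zero at the start; "ft_torque": the same for the moment, N m; "gripper_width": opening from 0.0 (shut) to 1.0 (fully open); "grasp_force": force on a finger pad.
Only numpy, scipy, OpenCV 4.12 (cv2) and the standard library are available. Lean on these libraries where they do the work, as an engineer would, in place of code of your own. Each camera call takes 0.05 s, during which the arm holds its last target. There are 200 camera calls.

## Working session

There is one attempt and no reset: what is moved stays moved. The work goes in short steps, Python scripts to look and compute and a tool call to move; the robot and the scene stay as the last step left them, time stands still between calls to the robot, and variables do not carry over. Pictures are saved under pics/ and viewed, at most 13 in all, crops included, and the job is handed in when it is done.

Besides the shell and the picture viewer there is one more tool, called after "Request:" by a JSON object that holds its "fn" and its "kwargs", one argument or row to a line. jog_arm: Moves the arm, as the interface text tells. Its arguments: {"type":"object","properties":{"targets":{"type":"array"}},"required":["targets"]}

```bash
ls; mkdir -p pics; cat > h.py <<'E'
from plant import *
import numpy as np, cv2
from scipy.spatial.transform import Rotation as R
def K(p):
    f=240/np.tan(np.radians(p["fovy"])/2); return np.array([[f,0,p["cx"]],[0,f,p["cy"]],[0,0,1]])
def ext(name,st=None):
    p=camera_params(name)
    if "rvec" in p:
        Rm=cv2.Rodrigues(np.array(p["rvec"],float))[0]; return Rm.T,-Rm.T@np.array(p["tvec"],float).ravel(),p
    w=st["tool_rot"]; Rt=R.from_quat([w[1],w[2],w[3],w[0]]).as_matrix()
    H=np.array(p["hand_eye"]); return Rt@H[:3,:3],Rt@H[:3,3]+np.array(st["tool_pos"]),p
def pix(name,uv,z,st=None):
    Rc,c,p=ext(name,st)
    n=cv2.undistortPoints(np.array(uv,float).reshape(-1,1,2),K(p),np.array(p["dist"],float)).reshape(-1,2)
    d=np.c_[n,np.ones(len(n))]@Rc.T
    z=np.broadcast_to(z,len(n)); return c+d*((z-c[2])/d[:,2])[:,None]
def proj(name,P,st=None):
    Rc,c,p=ext(name,st)
    q=(np.array(P,float)-c)@Rc
    return cv2.projectPoints(q,np.zeros(3),np.zeros(3),K(p),np.array(p["dist"],float))[0].reshape(-1,2)
def snap(name,fn):
    st=state(); a,d=grab_frame(name); cv2.imwrite("pics/"+fn+".png",a[:,:,::-1]); np.savez("pics/"+fn,a=a,d=d,p=st["tool_pos"],q=st["tool_rot"]); return st,a,d
def load(fn):
    z=np.load("pics/"+fn+".npz"); return dict(tool_pos=z["p"],tool_rot=z["q"]),z["a"],z["d"]
def crop(a,x0,y0,x1,y1,s,fn):
    cv2.imwrite("pics/"+fn+".png",cv2.resize(a[y0:y1,x0:x1,::-1],None,fx=s,fy=s,interpolation=cv2.INTER_CUBIC))
E
python3 - <<'E'
from h import *
snap("top","top0"); print(state()); print(camera_params("top")); print(camera_params("wrist"))
E
```

```text
pics
{'time': 0.05, 'joint_pos': array([ 1.22097336e+00,  5.33111928e-02,  1.61425424e+00,  5.01476515e-05,
        1.47599634e+00, -1.18984786e-01]), 'joint_vel': array([-0.00040803, -0.00015831, -0.0010626 , -0.00152979,  0.00060378,
        0.00087542]), 'joint_efforts': array([-2.95169020e-04, -3.95180726e+01, -3.71659219e+01, -1.63685377e-04,
        4.15944960e-03, -3.04020190e-06]), 'tool_pos': array([0.14276453, 0.60785692, 0.23011507]), 'tool_rot': array([-2.52953620e-04,  1.15165328e-01,  9.93345850e-01, -9.51839088e-04]), 'contact_force': array([ 0.8288024 , -0.59654839, -1.26194386]), 'ft_torque': array([ 0.03474867,  0.00240244, -0.00132862]), 'grasp_force': 0.0, 'gripper_width': 0.9974374180073583}
{'fovy': 42.55554366926413, 'cx': 318.1462649567696, 'cy': 244.15561600018034, 'dist': array([0.05969933, 0.        , 0.        , 0.        , 0.        ]), 'rvec': array([ 2.13711543, -2.11287109,  0.19751258]), 'tvec': array([0.10313907, 0.58470969, 1.64703651])}
{'fovy': 61.29486153345585, 'cx': 326.9925923063708, 'cy': 241.76216923751502, 'dist': array([-0.05456386,  0.        ,  0.        ,  0.        ,  0.        ]), 'hand_eye': array([[ 2.39309709e-04, -9.51888213e-01, -3.06445383e-01,
         7.85242926e-02],
       [ 9.99999903e-01,  3.41512640e-04, -2.79893826e-04,
         1.72146367e-04],
       [ 3.71082606e-04, -3.06445286e-01,  9.51888202e-01,
        -1.42254925e-01],
       [ 0.00000000e+00,  0.00000000e+00,  0.00000000e+00,
         1.00000000e+00]])}
```

View pics/top0.png

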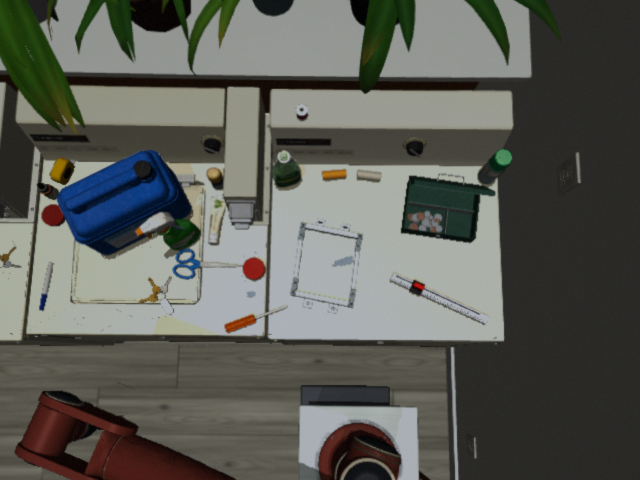

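The frame is around px (326,262). The rule lies to its right, with the head at (417,288), the hook end at (487,320) and the beam end at (393,277). Next I'll enlarge this area.

```bash
python3 - <<'E'
from h import *
st,a,d=load("top0"); crop(a,280,210,500,335,3.6,"c1")
P=pix("top",[(417,288),(487,320),(393,277),(295,304),(354,306),(359,226),(302,223)],[.06,.02,.02,.018,.018,.018,.018]); print(P.round(4))
E
```

```text
[[ 0.4646 -0.1595  0.06  ]
 [ 0.3838 -0.3552  0.02  ]
 [ 0.4992 -0.0998  0.02  ]
 [ 0.421   0.172   0.018 ]
 [ 0.4174  0.0087  0.018 ]
 [ 0.6439 -0.0054  0.018 ]
 [ 0.6507  0.1563  0.018 ]]
```

View pics/c1.png

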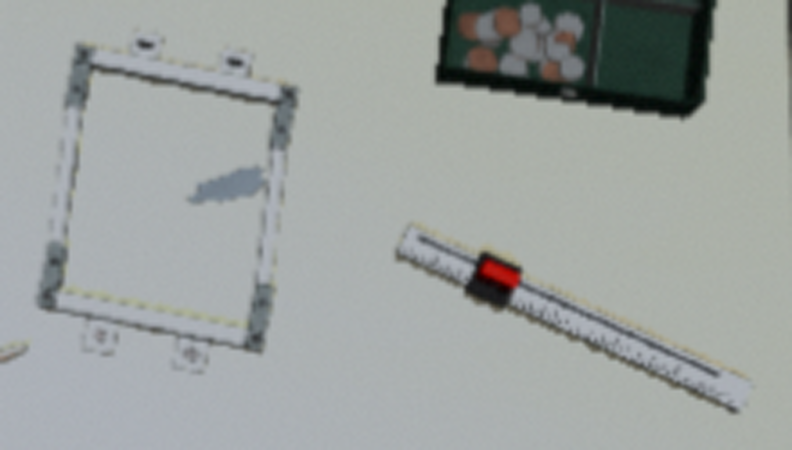

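```bash
cat >> h.py <<'E'
def rel(pos,yaw,st=None):
    """jog shift/turn to go to TCP pos with tool down, tool x at world yaw (deg)"""
    st=st or state(); w=st["tool_rot"]; Rt=R.from_quat([w[1],w[2],w[3],w[0]])
    c,s=np.cos(np.radians(yaw)),np.sin(np.radians(yaw))
    Rg=R.from_matrix(np.array([[c,s,0],[s,-c,0],[0,0,-1]]))
    print("shift",(Rt.inv().apply(np.array(pos)-st["tool_pos"])/.025).round(3),"turn",(np.degrees((Rt.inv()*Rg).as_rotvec())/8).round(3),
      "F",np.round(st["contact_force"],1),"yaw now",np.degrees(np.arctan2(*Rt.as_matrix()[[1,0],0])).round(2),"t",round(st["time"],2),"pos",np.round(st["tool_pos"],4))
E
python3 - <<'E'
from h import *
st,a,d=load("top0")
c=lambda l:[(280+x/3.6,210+y/3.6) for x,y in l]
P=pix("top",c([(40,305),(262,352),(78,43),(298,92)]),.018);print(P.round(4))
v=P[0]-P[1];print(np.linalg.norm(v),"yaw",np.degrees(np.arctan2(v[1],v[0]))-90)
P2=pix("top",c([(500,274),(743,393),(403,241)]),[.062,.021,.021]);print(P2.round(4)); v=P2[2]-P2[1];print(np.linalg.norm(v),np.degrees(np.arctan2(v[1],v[0])))
# heights map of bottle
Rc,cc,p=ext("top"); uu,vv=np.meshgrid(np.arange(270,400),np.arange(140,245)); dd=d[vv,uu]
n=cv2.undistortPoints(np.c_[uu.ravel(),vv.ravel()].astype(float).reshape(-1,1,2),K(p),np.array(p["dist"])).reshape(-1,2)
W=(np.c_[n,np.ones(len(n))]*dd.ravel()[:,None])@Rc.T+cc
m=(W[:,2]>.04)&(W[:,0]<.9)&(W[:,0]>.5)
for zl in(.04,.1,.15,.2,.24,.3):
  q=W[m&(W[:,2]>zl)]
  if len(q):print(zl,len(q),q.min(0).round(3),q.max(0).round(3))
rel([0.47,.08,.30],166.8)
E
```

```text
[[ 0.4466  0.1832  0.018 ]
 [ 0.4124  0.0121  0.018 ]
 [ 0.6538  0.1573  0.018 ]
 [ 0.6164 -0.0161  0.018 ]]
0.1745430648796732 yaw -11.287590359308624
[[ 0.4696 -0.1643  0.062 ]
 [ 0.386  -0.3534  0.021 ]
 [ 0.4992 -0.0967  0.021 ]]
0.28050625771227183 66.20325273417096
0.04 2726 [ 0.754 -0.118  0.04 ] [0.866 0.242 0.221]
0.1 1020 [ 0.754 -0.109  0.1  ] [0.866 0.24  0.221]
0.15 256 [0.762 0.176 0.15 ] [0.801 0.224 0.221]
0.2 97 [0.766 0.188 0.2  ] [0.8   0.216 0.221]
shift [-17.572 -17.565  -2.766] turn [-0.014 -0.002 -0.003] F [ 0.8 -0.6 -1.3] yaw now 166.77 t 0.05 pos [0.1428 0.6079 0.2301]
```

Request:
{"fn": "jog_arm", "kwargs": {
  "targets": [
    [[-2, -2, -1], [0, 0, 0], 100],
    [[-4, -4, -2], [0, 0, 0], 100],
    [[-5.5, -5.5, -2.7], [0, 0, 0], 100],
    [[-7, -7, -2.7], [0, 0, 0], 100],
    [[-8.5, -8.5, -2.7], [0, 0, 0], 100],
    [[-10, -10, -2.7], [0, 0, 0], 100],
    [[-11.5, -11.5, -2.7], [0, 0, 0], 100],
    [[-13, -13, -2.7], [0, 0, 0], 100]
  ]
}}

```text
time: 1.05
tool_pos: [0.3853, 0.216, 0.2982]
tool_rot: [-0.0, 0.115, 0.993, -0.0]
contact_force: [-0.2, 0.3, 0.8]
gripper_width: 1.001
grasp_force: 0.0
```

Request:
{"fn": "jog_arm", "kwargs": {
  "targets": [
    [[-1.5, -1.5, 0], [0, 0, 0], 100],
    [[-3, -3, 0], [0, 0, 0], 100],
    [[-4, -4, 0], [0, 0, 0], 100],
    [[-4.57, -4.57, 0], [0, 0, 0], 100],
    [[-4.57, -4.57, 0], [0, 0, 0], 100],
    [[-4.57, -4.57, 0], [0, 0, 0], 100]
  ]
}}

```text
time: 1.8
tool_pos: [0.4696, 0.0812, 0.2986]
tool_rot: [-0.0, 0.115, 0.993, 0.0]
contact_force: [-0.2, 0.2, 0.6]
gripper_width: 1.002
grasp_force: 0.0
```

```bash
python3 - <<'E'
from h import *
st,a,d=snap("wrist","w0"); print(st["tool_pos"],st["joint_pos"],st["time"],np.abs(st["joint_vel"]).max())
cv2.imwrite("pics/w0b.png",cv2.resize(a[:,:,::-1],(800,600)))
E
```

```text
[0.46964174 0.08120072 0.29862194] [ 1.46027571e-02 -3.42902080e-01  1.85776504e+00  4.81057547e-04
  1.62728050e+00 -1.32648105e+00] 1.8 0.011478805924152652
```

View pics/w0b.png

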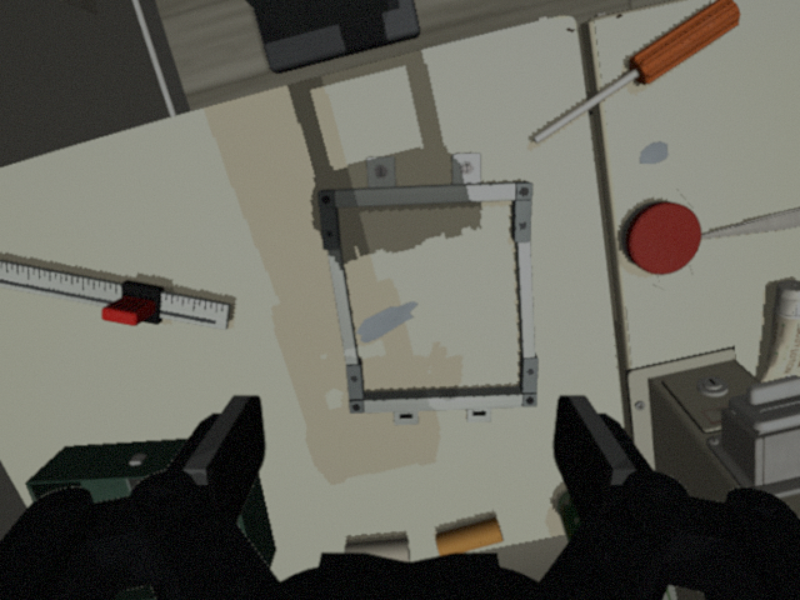

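The wrist view has the near rail on top, with lugs at (380,170) and (467,167). Outer corners: near right (319,190), near left (532,184), far right (350,410), far left (537,405). The rule's red tab is near (130,308) and its beam end at (228,318).

```bash
python3 - <<'E'
from h import *
st,a,d=load("w0")
c=lambda l:[(x*.8,y*.8) for x,y in l]
P=pix("wrist",c([(319,191),(532,183),(350,412),(537,405),(357,407),(530,400)]),.018,st);print(P.round(4))
v=P[1]-P[0];print(np.linalg.norm(v),"yaw",np.degrees(np.arctan2(v[1],v[0]))-90, np.linalg.norm(P[3]-P[2]))
# head colour: red tab
hsv=cv2.cvtColor(a,cv2.COLOR_RGB2HSV); m=((hsv[:,:,0]<8)|(hsv[:,:,0]>172))&(hsv[:,:,1]>150)&(hsv[:,:,2]>60)
m[:,260:]=0; ys,xs=np.nonzero(m); print(len(xs),xs.mean(),ys.mean(),np.median(d[m]))
top=[(105,309),(147,316)]
print(pix("wrist",c([(127,304),(160,285),(230,305),(227,328),(0,264),(0,284)]),[.062,.021,.021,.021,.021,.021],st).round(4))
crop(a,0,190,200,280,4,"c2")
crop(a,245,135,445,340,2.9,"c3")
E
```

```text
[[ 0.4152  0.0182  0.018 ]
 [ 0.4486  0.1901  0.018 ]
 [ 0.6192 -0.0107  0.018 ]
 [ 0.6524  0.163   0.018 ]
 [ 0.6155 -0.0028  0.018 ]
 [ 0.6456  0.1574  0.018 ]]
0.1751048451332251 yaw -10.98165428031777 0.1768688902335028
279 95.58064516129032 252.41218637992833 0.40238175
[[ 0.462  -0.1486  0.062 ]
 [ 0.4599 -0.1395  0.021 ]
 [ 0.4914 -0.0851  0.021 ]
 [ 0.5113 -0.0949  0.021 ]
 [ 0.4079 -0.2753  0.021 ]
 [ 0.4248 -0.284   0.021 ]]
```

View pics/c3.png

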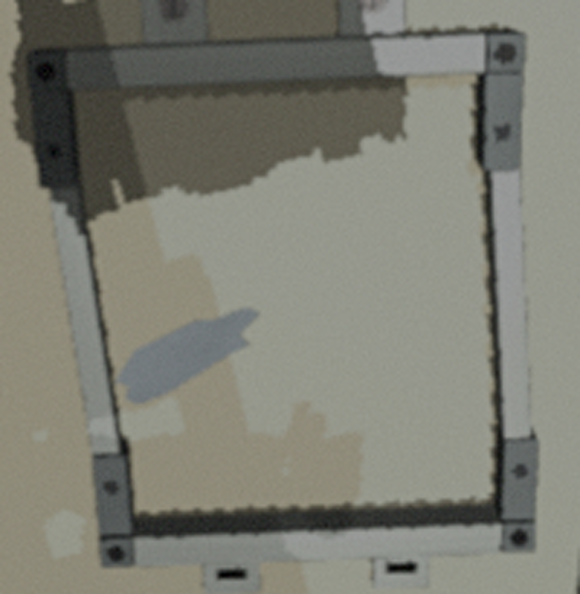

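The frame is clearly racked: outer corners in the crop are (30,52), (523,33), (535,550) and (103,567), and the far rail's screws are at (518,538) and (116,553).

```bash
python3 - <<'E'
from h import *
st,a,d=load("w0")
c=lambda l:[(245+x/2.9,135+y/2.9) for x,y in l]
P=pix("wrist",c([(30,52),(523,33),(535,550),(103,567),(505,52),(45,72),(518,538),(116,553),(502,523),(132,535)]),.018,st);print(P.round(4))
v=P[1]-P[0];f=v/np.linalg.norm(v);print(np.linalg.norm(v),"yaw",np.degrees(np.arctan2(v[1],v[0]))-90)
e=np.array([f[1],-f[0],0]);m=(P[0]+P[1])/2
for p in P: print(((p-m)@e-.104).round(4),((p-m)@f).round(4))
rel([0.462,-.15,.2],66)
E
```

```text
[[ 0.4154  0.0183  0.018 ]
 [ 0.4485  0.1899  0.018 ]
 [ 0.6533  0.1628  0.018 ]
 [ 0.6206 -0.0104  0.018 ]
 [ 0.4536  0.1825  0.018 ]
 [ 0.4234  0.0216  0.018 ]
 [ 0.6462  0.1568  0.018 ]
 [ 0.6155 -0.0036  0.018 ]
 [ 0.6379  0.1515  0.018 ]
 [ 0.609   0.0049  0.018 ]]
0.17470342273844278 yaw -10.92654599910911
-0.104 -0.0874
-0.104 0.0874
0.1022 0.0996
0.1029 -0.0767
-0.0976 0.0811
-0.0968 -0.0826
0.0964 0.0924
0.0967 -0.0709
0.0893 0.0856
0.0887 -0.0638
shift [-1.807 -9.082  3.946] turn [-1.0000e-03 -4.0000e-03  1.2609e+01] F [-0.7  0.5  0.1] yaw now 166.87 t 1.85 pos [0.4696 0.0814 0.2987]
```

Request:
{"fn": "jog_arm", "kwargs": {
  "targets": [
    [[-0.3, -1.3, 0.7], [0, 0, 1.3], 100],
    [[-0.6, -2.6, 1.4], [0, 0, 2.6], 100],
    [[-0.9, -3.9, 2.1], [0, 0, 3.9], 100],
    [[-1.2, -5.2, 2.8], [0, 0, 5.2], 100],
    [[-1.5, -6.5, 3.5], [0, 0, 6.5], 100],
    [[-1.8, -7.8, 4.2], [0, 0, 7.8], 100],
    [[-2, -8.8, 4.9], [0, 0, 9.1], 100],
    [[-2, -9.24, 5.5], [0, 0, 10.4], 100]
  ]
}}

```text
time: 2.85
tool_pos: [0.4659, -0.156, 0.1608]
tool_rot: [-0.0, 0.747, 0.664, 0.0]
contact_force: [1.2, 0.6, 0.3]
gripper_width: 0.999
grasp_force: 0.0
```

```bash
python3 -c "
from h import *
rel([0.466,-.155,.16],66)"
```

```text
shift [0.041 0.    0.031] turn [-1.000e-03 -1.000e-03  2.157e+00] F [1.2 0.6 0.3] yaw now 83.26 t 2.85 pos [ 0.4659 -0.156   0.1608]
```

Request:
{"fn": "jog_arm", "kwargs": {
  "targets": [
    [[0, 0, 0], [0, 0, 1.1], 100],
    [[0, 0, 0], [0, 0, 2.16], 100],
    [[0, 0, 0], [0, 0, 2.16], 100]
  ]
}}

```text
time: 3.22
tool_pos: [0.4661, -0.155, 0.1615]
tool_rot: [0.0, 0.836, 0.548, 0.0]
contact_force: [-1.3, 0.2, 0.7]
gripper_width: 1.005
grasp_force: 0.0
```

```bash
python3 - <<'E'
from h import *
st,a,d=snap("wrist","w1"); rel([0.466,-.155,.16],66,st)
cv2.imwrite("pics/w1b.png",cv2.resize(a[:,:,::-1],(800,600)))
E
```

```text
shift [-0.002 -0.004  0.058] turn [ 0.002 -0.001  0.061] F [-1.3  0.2  0.7] yaw now 66.49 t 3.23 pos [ 0.4661 -0.155   0.1615]
```

View pics/w1b.png

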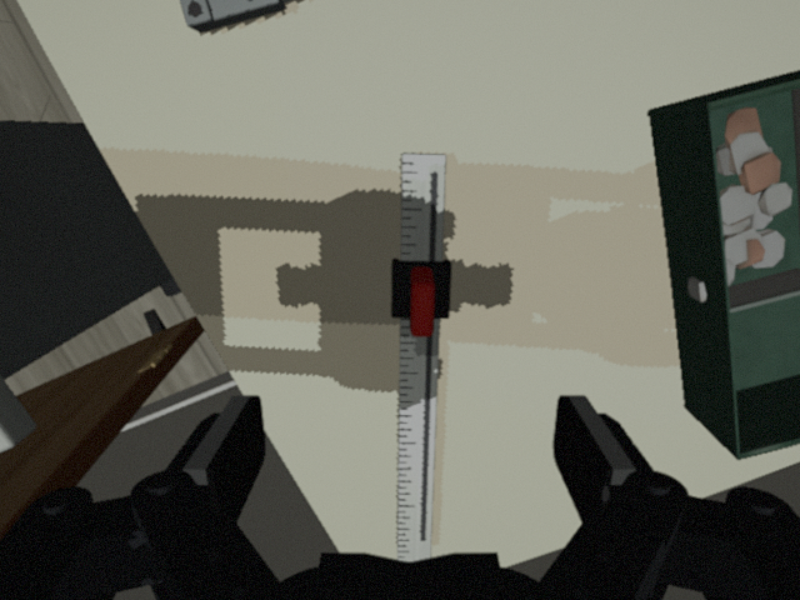

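The tab's top face centre is at about (423,306) and its bottom edge at y=336. The beam's end spans (402,154)-(445,154), and its centre line runs down to (414,558).

```bash
python3 - <<'E'
from h import *
st,a,d=load("w1")
c=lambda l:[(x*.8,y*.8) for x,y in l]
P=pix("wrist",c([(423,306),(423,336),(402,154),(445,154),(397,555),(430,555),(421,290)]),[.062,.062,.021,.021,.021,.021,.026],st);print(P.round(4))
v=(P[2]+P[3]-P[4]-P[5])/2;ang=np.degrees(np.arctan2(v[1],v[0]));print("beam w",np.linalg.norm(P[2]-P[3]),np.linalg.norm(P[4]-P[5]),"dir",ang)
u=v/np.linalg.norm(v);end=(P[2]+P[3])/2
print("tab centre->end along",(end-P[0])@u,"lat",np.cross(u,end-P[0])[2],"head lat",np.cross(u,end-P[6])[2],np.cross(u,end-P[4]/2-P[5]/2)[2],(end-P[6])@u)
hsv=cv2.cvtColor(a,cv2.COLOR_RGB2HSV); m=((hsv[:,:,0]<8)|(hsv[:,:,0]>172))&(hsv[:,:,1]>150)
m[:200]=0;m[280:]=0; m[:,:320]=0;m[:,370:]=0;ys,xs=np.nonzero(m)
for y in range(ys.min(),ys.max()+1,4): q=xs[ys==y]; print(y,q.min() if len(q) else 0,q.max() if len(q) else 0,d[y,338].round(4),end=' | ')
e=end-.080*0
G=P[0]; rel([G[0],G[1],.034],ang,st)
E
```

```text
[[ 0.4722 -0.159   0.062 ]
 [ 0.4659 -0.1739  0.062 ]
 [ 0.4913 -0.0881  0.021 ]
 [ 0.5125 -0.0973  0.021 ]
 [ 0.3781 -0.3365  0.021 ]
 [ 0.3997 -0.3459  0.021 ]
 [ 0.4712 -0.161   0.026 ]]
beam w 0.0231566931414688 0.023484506502181264 dir 65.54418528718695
tab centre->end along 0.07262874949344304 lat 0.0004538428791299558 head lat 0.00031770762214738263 0.0 0.07492330016109981
210 338 347 0.2843 | 214 323 344 0.2795 | 218 329 350 0.2684 | 222 328 347 0.2616 | 226 321 347 0.2532 | 230 329 348 0.2519 | 234 329 347 0.2533 | 238 329 348 0.2534 | 242 328 347 0.2548 | 246 328 348 0.2542 | 250 328 347 0.2549 | 254 329 346 0.2568 | 258 329 345 0.2583 | 262 329 346 0.259 | 266 330 344 0.2593 | Traceback (most recent call last):
  File "<stdin>", line 12, in <module>
  File "h.py", line 33, in rel
    "F",np.round(st["contact_force"],1),"yaw now",np.degrees(np.arctan2(*Rt.as_matrix()[[1,0],0])).round(2),"t",round(st["time"],2),"pos",np.round(st["tool_pos"],4))
                 ~~^^^^^^^^^^^^^^^^^
KeyError: 'contact_force'
```

Request:
{"fn": "jog_arm", "kwargs": {
  "targets": [
    [[-0.05, 0.29, 1.5], [0, 0, 0.12], 60],
    [[-0.05, 0.29, 3.0], [0, 0, 0.12], 50],
    [[-0.05, 0.29, 4.3], [0, 0, 0.12], 50],
    [[-0.05, 0.29, 5.14], [0, 0, 0.12], 50],
    [[-0.05, 0.29, 5.14], [0, 0, 0.12], 50],
    [[-0.05, 0.29, 5.14], [0, 0, 0.12], 0],
    [[-0.05, 0.29, 5.14], [0, 0, 0.12], 0],
    [[-0.05, 0.29, 5.14], [0, 0, 0.12], 0]
  ]
}}

```text
time: 4.28
tool_pos: [0.4732, -0.1605, 0.0344]
tool_rot: [0.001, 0.842, 0.54, 0.001]
contact_force: [0.7, 0.9, 3.5]
gripper_width: 0.127
grasp_force: 59.5
```

Request:
{"fn": "jog_arm", "kwargs": {
  "targets": [
    [[0, 0, 0], [0, 0, 0], 0],
    [[0, 0, 0], [0, 0, 0], 0]
  ]
}}

```text
time: 4.53
tool_pos: [0.4732, -0.1605, 0.0344]
tool_rot: [0.001, 0.842, 0.54, 0.001]
contact_force: [-0.7, 1.3, 7.3]
gripper_width: 0.13
grasp_force: 59.9
```

```bash
python3 -c "
from h import *
rel([.5807,.116,.11],30.9)"
```

```text
shift [11.844 -0.7   -3.024] turn [ 0.018 -0.007  4.305] F [-0.7  1.3  7.3] yaw now 65.34 t 4.53 pos [ 0.4732 -0.1605  0.0344]
```

Request:
{"fn": "jog_arm", "kwargs": {
  "targets": [
    [[0, 0, -0.6], [0, 0, 0], 0],
    [[0, 0, -1.5], [0, 0, 0], 0],
    [[0, 0, -2.5], [0, 0, 0], 0],
    [[0, 0, -3.02], [0, 0, 0], 0],
    [[0, 0, -3.02], [0, 0, 0], 0]
  ]
}}

```text
time: 5.15
tool_pos: [0.4726, -0.1603, 0.1094]
tool_rot: [0.001, 0.842, 0.54, 0.001]
contact_force: [-0.1, -0.0, -1.8]
gripper_width: 0.128
grasp_force: 58.9
```

Request:
{"fn": "jog_arm", "kwargs": {
  "targets": [
    [[1, 0, 0], [0, 0, 0], 0],
    [[2.6, 0, 0], [0, 0, 0.4], 0],
    [[4.4, -0.1, 0], [0, 0, 1.1], 0],
    [[6.2, -0.2, 0], [0, 0, 1.9], 0],
    [[8, -0.35, 0], [0, 0, 2.7], 0],
    [[9.8, -0.5, 0], [0, 0, 3.5], 0],
    [[11.2, -0.65, 0], [0, 0, 4.1], 0],
    [[11.84, -0.7, 0], [0, 0, 4.3], 0]
  ]
}}

```text
time: 6.15
tool_pos: [0.579, 0.118, 0.1065]
tool_rot: [-0.0, 0.964, 0.267, -0.001]
contact_force: [0.4, -0.5, -1.1]
gripper_width: 0.131
grasp_force: 58.9
```

Request:
{"fn": "jog_arm", "kwargs": {
  "targets": [
    [[0, 0, 0.5], [0, 0, 0], 0],
    [[0, 0, 1.2], [0, 0, 0], 0],
    [[0, 0, 1.6], [0, 0, 0], 0],
    [[0, 0, 1.6], [0, 0, 0], 0],
    [[0, 0, 1.6], [0, 0, 0], 0]
  ]
}}

```text
time: 6.78
tool_pos: [0.58, 0.1159, 0.0686]
tool_rot: [0.0, 0.964, 0.266, 0.0]
contact_force: [-0.2, 0.5, -1.7]
gripper_width: 0.128
grasp_force: 58.8
```

```bash
python3 - <<'E'
from h import *
rel([.5807,.116,.04],30.9)
st,a,d=snap("scene","s1"); b=a.copy()
Rc,c,p=ext("scene"); print(c,proj("scene",[[.415,.017,.018],[.449,.191,.018],[.65,.16,.018],[.62,-.01,.018],[.58,.116,.05]]))
st,a2,d=snap("top","t1"); crop(a2,280,210,380,330,3.6,"c4")
q=proj("scene",[[.53,.085,.02]])[0].astype(int); x0=max(0,q[0]-130);y0=max(0,q[1]-80)
i1=cv2.resize(b[y0:y0+160,x0:x0+260],None,fx=1.65,fy=1.65*1.65*0+1.65,interpolation=cv2.INTER_CUBIC)
i2=cv2.resize(a2[210:330,280:375],None,fx=3.6,fy=3.6,interpolation=cv2.INTER_CUBIC)
h=max(i1.shape[0],i2.shape[0]); o=np.zeros((h,i1.shape[1]+i2.shape[1],3),np.uint8); o[:i1.shape[0],:i1.shape[1]]=i1;o[:i2.shape[0],i1.shape[1]:]=i2
print(i1.shape,x0,y0,o.shape); cv2.imwrite("pics/c5.png",o[:,:,::-1])
E
```

```text
shift [0.027 0.01  1.145] turn [ 0.002 -0.004  0.001] F [-0.2  0.5 -1.7] yaw now 30.91 t 6.78 pos [0.58   0.1159 0.0686]
[-0.2210151  -0.31144559  1.15921191] [[321.87647819 296.24727219]
 [277.21351683 265.53873438]
 [316.59582427 225.70857808]
 [359.37388764 250.90799242]
 [318.40293719 238.80667287]]
(264, 429, 3) 189 179 (432, 771, 3)
```

View pics/c5.png

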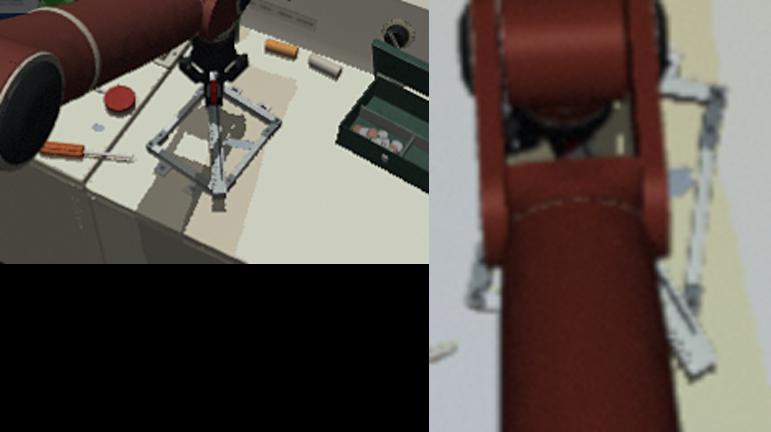

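The rule hovers along the diagonal. In the top crop its hook end has corners (252,378) and (286,360), just outside the near-right corner.

```bash
python3 - <<'E'
from h import *
P=pix("top",[(280+252/3.6,210+378/3.6),(280+286/3.6,210+360/3.6)],.055)+[.003,.004,0];print(P.round(4),np.linalg.norm(P[0]-P[1]))
m=P.mean(0); st=state(); t=np.array(st["tool_pos"]); u=np.array([np.cos(np.radians(30.9)),np.sin(np.radians(30.9)),0])
print("back->TCP along",(t-m)@u,"lat",np.cross(u,m-t)[2]); hk=m+.006*u
NR=np.array([.4152,.0168,0]); print("hook-NR along",(hk-NR)@u,"lat(left+)",np.cross(u,hk-NR)[2])
E
```

```text
[[3.929e-01 2.570e-02 5.500e-02]
 [4.066e-01 2.000e-04 5.500e-02]] 0.028970362885766234
back->TCP along 0.2079510042449807 lat 0.004199433668617816
hook-NR along -0.009272324149005461 lat(left+) 0.0046169350936061376
```

Request:
{"fn": "jog_arm", "kwargs": {
  "targets": [
    [[0, 0, 0.4], [0, 0, 0], 0],
    [[0, 0, 0.8], [0, 0, 0], 0],
    [[0, 0, 1.0], [0, 0, 0], 0],
    [[0, 0, 1.1], [0, 0, 0], 0],
    [[0, 0, 1.15], [0, 0, 0], 0],
    [[0, 0, 1.15], [0, 0, 0], 0]
  ]
}}

```text
time: 7.62
tool_pos: [0.5798, 0.1163, 0.0397]
tool_rot: [0.0, 0.964, 0.267, 0.0]
contact_force: [-0.6, -0.4, -2.3]
gripper_width: 0.129
grasp_force: 58.9
```

```bash
python3 -c "
from h import *
rel([.5807,.116,.0385],30.9)"
```

```text
shift [0.025 0.028 0.047] turn [ 0.001 -0.002  0.005] F [-0.6 -0.4 -2.3] yaw now 30.94 t 7.62 pos [0.5798 0.1163 0.0397]
```

Request:
{"fn": "jog_arm", "kwargs": {
  "targets": [
    [[0.02, 0, 0.04], [0, 0, 0], 50],
    [[0.02, 0, 0.04], [0, 0, 0], 50],
    [[0.02, 0, 0.04], [0, 0, 0], 60],
    [[0.02, 0, -0.8], [0, 0, 0], 60],
    [[0.02, 0, -2.2], [0, 0, 0], 60],
    [[0.02, 0, -3], [0, 0, 1.3], 60],
    [[0.02, 0, -3], [0, 0, 2.6], 60],
    [[0.02, 0, -3], [0, 0, 3.9], 60]
  ]
}}

```text
time: 8.62
tool_pos: [0.5811, 0.1166, 0.1172]
tool_rot: [-0.0, 1.0, -0.005, 0.002]
contact_force: [0.0, 0.2, -0.8]
gripper_width: 0.6
grasp_force: 0.0
```

```bash
python3 -c "
from h import *
rel([.5800,.116,.117],210.9); print(state()['joint_pos'])"
```

```text
shift [-0.042  0.025  0.007] turn [-3.1000e-02 -6.0000e-03  1.8562e+01] F [ 0.   0.2 -0.8] yaw now -0.6 t 8.62 pos [0.5811 0.1166 0.1172]
[7.25334418e-02 7.10551698e-02 1.79071573e+00 5.15438803e-07
 1.27659322e+00 1.65384611e+00]
```

Request:
{"fn": "jog_arm", "kwargs": {
  "targets": [
    [[0, 0, 0], [0, 0, -1.3], 60],
    [[0, 0, 0], [0, 0, -2.6], 60],
    [[0, 0, 0], [0, 0, -3.9], 60],
    [[0, 0, 0], [0, 0, -5.2], 60],
    [[0, 0, 0], [0, 0, -6.5], 60],
    [[0, 0, 0], [0, 0, -7.8], 60],
    [[0, 0, 0], [0, 0, -9.1], 60],
    [[0, 0, 0], [0, 0, -10.4], 60]
  ]
}}

```text
time: 9.62
tool_pos: [0.5807, 0.1166, 0.1165]
tool_rot: [0.001, 0.747, 0.664, 0.001]
contact_force: [0.4, 0.1, -0.3]
gripper_width: 0.6
grasp_force: 0.0
```

Request:
{"fn": "jog_arm", "kwargs": {
  "targets": [
    [[0, 0, 0], [0, 0, -1.3], 60],
    [[0, 0, 0], [0, 0, -2.6], 60],
    [[0, 0, 0], [0, 0, -3.9], 60],
    [[0, 0, 0], [0, 0, -5.2], 60],
    [[0, 0, 0], [0, 0, -6.5], 60],
    [[0, 0, 0], [0, 0, -7.8], 60],
    [[0, 0, 0], [0, 0, -9.1], 60],
    [[0, 0, 0], [0, 0, -10.4], 60]
  ]
}}

```text
time: 10.62
tool_pos: [0.5807, 0.1166, 0.1165]
tool_rot: [0.001, 0.118, 0.993, 0.0]
contact_force: [-0.5, 0.1, 0.0]
gripper_width: 0.6
grasp_force: 0.0
```

Request:
{"fn": "jog_arm", "kwargs": {
  "targets": [
    [[0, 0, 0], [0, 0, -1.3], 60],
    [[0, 0, 0], [0, 0, -2.6], 60],
    [[0, 0, 0], [0, 0, -3.9], 60],
    [[0, 0, 0], [0, 0, -5.2], 60],
    [[0, 0, 0], [0, 0, -5.6], 60],
    [[0, 0, 0], [0, 0, -5.6], 60]
  ]
}}

```text
time: 11.38
tool_pos: [0.5807, 0.1166, 0.1162]
tool_rot: [0.001, -0.266, 0.964, -0.0]
contact_force: [0.6, -0.7, 0.2]
gripper_width: 0.603
grasp_force: 0.0
```

```bash
python3 - <<'E'
from h import *
st,a,d=snap("wrist","w2"); rel([.5800,.116,.038],210.9)
cv2.imwrite("pics/w2b.png",cv2.resize(a[:,:,::-1],(800,600)))
E
```

```text
shift [ 0.037 -0.004  3.118] turn [-0.006  0.011 -0.003] F [ 0.2  0.2 -0.1] yaw now -149.12 t 11.43 pos [0.5806 0.1166 0.1159]
```

View pics/w2b.png

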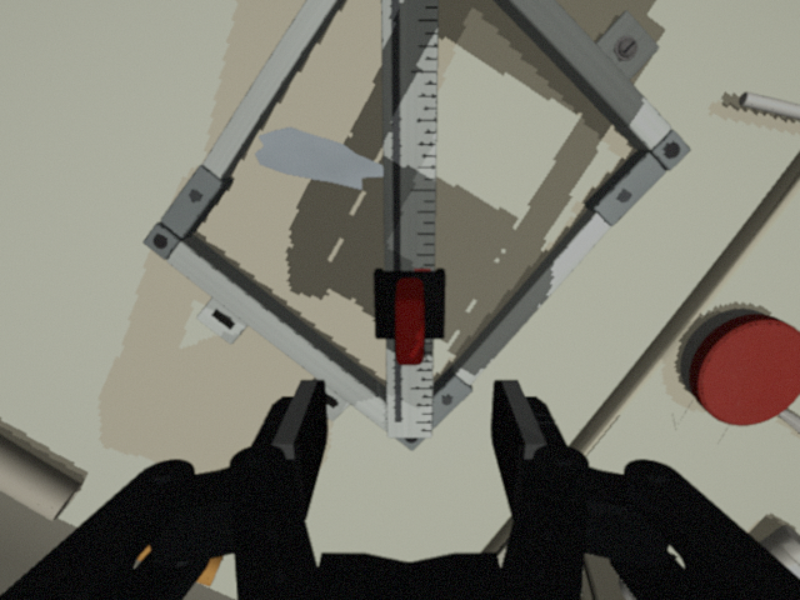

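The rule lies well in diagonal 1. The far-left outer tip is at (412,448) under the beam end (387–433,437), the far-right outer corner is at (145,241) with its screw at (161,241), and the near-left outer corner is at (690,150).

```bash
python3 - <<'E'
from h import *
st,a,d=load("w2")
c=lambda l:[(x*.8,y*.8) for x,y in l]
P=pix("wrist",c([(412,449),(145,241),(161,241),(690,150),(672,149)]),.018,st);print(P.round(4))
Q=pix("wrist",c([(387,437),(433,437),(383,0),(437,0),(408,363)]),[.025]*4+[.066],st);print(Q.round(4))
v=(Q[0]+Q[1]-Q[2]-Q[3])/2;print("dir",np.degrees(np.arctan2(v[1],v[0])),np.linalg.norm(Q[0]-Q[1]))
O=np.array([.5341,.084,0]);ex=np.array([.9816,-.1908,0]);ey=np.array([.1908,.9816,0])
for p in P:print("frame",((p-O)@ex).round(4),((p-O)@ey).round(4))
u=v/np.linalg.norm(v);m=(Q[0]+Q[1])/2
NR=np.array([.4152,.0168,.025]);print("NR lat of axis",np.cross(u,NR-m)[2],"end to NR along",(m-NR)@u-.28)
FL=np.array([.633,.1473,.025]);print("FL home lat",np.cross(u,FL-m)[2])
E
```

```text
[[ 0.6523  0.1615  0.018 ]
 [ 0.6191 -0.0104  0.018 ]
 [ 0.6151 -0.0035  0.018 ]
 [ 0.4491  0.1899  0.018 ]
 [ 0.4534  0.1823  0.018 ]]
[[0.6487 0.1437 0.025 ]
 [0.6361 0.1648 0.025 ]
 [0.4709 0.0384 0.025 ]
 [0.4594 0.0575 0.025 ]
 [0.5896 0.1215 0.066 ]]
dir 30.951211262612446 0.024493533156578536
frame 0.1012 0.0986
frame 0.1015 -0.0765
frame 0.0962 -0.0705
frame -0.1036 0.0878
frame -0.098 0.0811
NR lat of axis -0.001036939842172735 end to NR along -0.014466498139222739
FL home lat -0.001135694771377524
```

Request:
{"fn": "jog_arm", "kwargs": {
  "targets": [
    [[0.04, 0, 1], [0, 0, 0], 55],
    [[0.04, 0, 2], [0, 0, 0], 50],
    [[0.04, 0, 2.8], [0, 0, 0], 50],
    [[0.04, 0, 3.12], [0, 0, 0], 50],
    [[0.04, 0, 3.12], [0, 0, 0], 30],
    [[0.04, 0, 3.12], [0, 0, 0], 0],
    [[0.04, 0, 3.12], [0, 0, 0], 0],
    [[0.04, 0, 3.12], [0, 0, 0], 0]
  ]
}}

```text
time: 12.42
tool_pos: [0.5801, 0.1161, 0.0377]
tool_rot: [0.001, -0.267, 0.964, -0.0]
contact_force: [0.1, 0.6, 3.7]
gripper_width: 0.131
grasp_force: 61.3
```

Request:
{"fn": "jog_arm", "kwargs": {
  "targets": [
    [[-0.2, 0, 0], [0, 0, 0], 0],
    [[-0.5, 0, 0], [0, 0, 0], 0],
    [[-0.8, 0, 0], [0, 0, 0], 0],
    [[-1.1, 0, 0], [0, 0, 0], 0],
    [[-1.4, 0, 0], [0, 0, 0], 0],
    [[-1.6, 0, 0], [0, 0, 0], 0],
    [[-1.6, 0, 0], [0, 0, 0], 0]
  ]
}}

```text
time: 13.3
tool_pos: [0.6149, 0.1369, 0.0377]
tool_rot: [0.001, -0.267, 0.964, -0.0]
contact_force: [0.6, 1.4, 4.6]
gripper_width: 0.13
grasp_force: 61.8
```

```bash
python3 - <<'E'
from h import *
st,a,d=snap("wrist","w3"); rel([.633,.1473,.038],210.9)
print(proj("wrist",[[.4152,.0168,.018],[.6325,.1474,.066],[.6479,.1614,.018]],st)/.8)
cv2.imwrite("pics/w3b.png",cv2.resize(a[:,:,::-1],(800,600)))
E
```

```text
shift [-0.833 -0.015 -0.011] turn [-0.007  0.021  0.004] F [1.7 1.2 3.3] yaw now -149.06 t 13.35 pos [0.6149 0.1369 0.0377]
[[ 407.53328539 -460.06572546]
 [ 408.30470295  516.29753521]
 [ 419.28295237  470.69848515]]
```

Request:
{"fn": "jog_arm", "kwargs": {
  "targets": [
    [[-0.2, 0, -0.02], [0, 0, 0], 0],
    [[-0.4, 0, -0.02], [0, 0, 0], 0],
    [[-0.55, 0, -0.02], [0, 0, 0], 0],
    [[-0.65, 0, -0.02], [0, 0, 0], 0],
    [[-0.65, 0, -0.02], [0, 0, 0], 0]
  ]
}}

```text
time: 13.98
tool_pos: [0.6279, 0.1447, 0.0376]
tool_rot: [0.0, -0.267, 0.964, -0.0]
contact_force: [-0.1, -0.2, 4.5]
gripper_width: 0.132
grasp_force: 61.8
```

```bash
python3 - <<'E'
from h import *
st,a,d=snap("top","t2"); rel([.633,.1473,.038],210.9)
crop(a,285,205,370,320,5,"c6")
E
```

```text
shift [-0.227 -0.017 -0.015] turn [-0.005  0.005  0.004] F [-0.3 -0.4  4.6] yaw now -149.06 t 14.03 pos [0.6279 0.1447 0.0376]
```

View pics/c6.png

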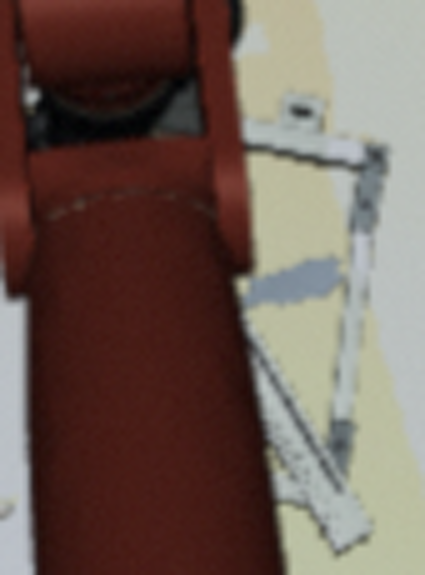

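The plate's back corners are at (338,553) and (370,525), still outside the near-right corner. I'll check by how much.

```bash
python3 - <<'E'
from h import *
u=np.array([.858,.5136,0]);NR=np.array([.4152,.0168,.025])
st=state();t=np.array(st["tool_pos"])
for pts,z in (([(338,553),(370,525)],.025),):
  P=pix("top",[(285+x/5,205+y/5) for x,y in pts],z)+[.003,.004,0]; m=P.mean(0); hk=m+.006*u
  print(P.round(4),np.linalg.norm(P[0]-P[1]),"hook-NR along",(hk-NR)@u,"lat",np.cross(u,hk-NR)[2],"TCP-hook",(t-hk)@u)
  print("lat hook vs TCP",np.cross(u,hk-t)[2])
E
```

```text
[[ 0.3934  0.017   0.025 ]
 [ 0.409  -0.0006  0.025 ]] 0.0234707704110746 hook-NR along -0.010457940873097035 lat -0.000221534136148587 TCP-hook 0.2586889259054151
lat hook vs TCP -0.0007387131587135165
```

Request:
{"fn": "jog_arm", "kwargs": {
  "targets": [
    [[0, 0, 0.08], [0, 0, 0], 0],
    [[0.2, 0, 0.08], [0, 0, 0], 0],
    [[0.5, 0, 0.08], [0, 0, 0], 0],
    [[0.8, 0, 0.08], [0, 0, 0], 0],
    [[1.1, 0, 0.08], [0, 0, 0], 0],
    [[1.2, 0, 0.08], [0, 0, 0], 0]
  ]
}}

```text
time: 14.78
tool_pos: [0.6037, 0.1301, 0.0376]
tool_rot: [0.003, -0.267, 0.964, 0.0]
contact_force: [0.6, 3.0, 9.0]
gripper_width: 0.129
grasp_force: 62.4
```

```bash
python3 - <<'E'
from h import *
st,a,d=snap("top","t3"); rel([.633,.1473,.038],210.9)
_,b,_=load("t2")
# shift of plate end between images
g=lambda i:cv2.cvtColor(i,cv2.COLOR_RGB2GRAY).astype(np.float32)
T=g(b)[303:320,345:365]; S=g(a)[293:330,335:375]; r=cv2.matchTemplate(S,T,cv2.TM_CCOEFF_NORMED); print(cv2.minMaxLoc(r)[1:],"zero at (10,10)")
E
```

```text
shift [-1.366 -0.015 -0.01 ] turn [-0.008  0.034  0.003] F [0.1 1.6 9.1] yaw now -149.07 t 14.82 pos [0.6035 0.1301 0.0376]
(0.9096028804779053, (10, 16), (10, 10)) zero at (10,10)
```

Request:
{"fn": "jog_arm", "kwargs": {
  "targets": [
    [[0, 0, -0.12], [0, 0, 0], 0],
    [[0, 0, -0.2], [0, 0, 0], 0],
    [[-0.2, 0, -0.2], [0, 0, 0], 0],
    [[-0.4, 0, -0.2], [0, 0, 0], 0],
    [[-0.5, 0, -0.2], [0, 0, 0], 0],
    [[-0.6, 0, -0.2], [0, 0, 0], 0],
    [[-0.6, 0, -0.2], [0, 0, 0], 0]
  ]
}}

```text
time: 15.7
tool_pos: [0.6145, 0.1372, 0.0398]
tool_rot: [-0.0, -0.267, 0.964, -0.0]
contact_force: [-0.0, -0.4, -1.4]
gripper_width: 0.13
grasp_force: 60.8
```

```bash
cat >> h.py <<'E'
def tshift(f0,f1,x,y,w=20,h=17,s=10):
    g=lambda i:cv2.resize(cv2.cvtColor(i,cv2.COLOR_RGB2GRAY),None,fx=4,fy=4,interpolation=cv2.INTER_CUBIC)
    T=g(f0[y:y+h,x:x+w]);S=g(f1[y-s:y+h+s,x-s:x+w+s]);_,m,_,l=cv2.minMaxLoc(cv2.matchTemplate(S,T,cv2.TM_CCOEFF_NORMED))
    return m,(l[0]/4-s,l[1]/4-s)
E
python3 - <<'E'
from h import *
st,a,d=snap("top","t4"); rel([.633,.1473,.038],210.9)
_,b,_=load("t2"); print(tshift(b,a,345,303))
E
```

```text
shift [-0.843 -0.035  0.074] turn [ 0.001 -0.003  0.005] F [-0.3  0.3 -1.6] yaw now -149.06 t 15.75 pos [0.6145 0.1372 0.0399]
(0.701386570930481, (-2.0, -4.0))
```

Request:
{"fn": "jog_arm", "kwargs": {
  "targets": [
    [[-0.1, 0, 0], [0, 0, 0], 0],
    [[-0.2, 0, 0], [0, 0, 0], 0],
    [[-0.3, 0, 0], [0, 0, 0], 0],
    [[-0.3, 0, 0], [0, 0, 0], 0]
  ]
}}

```text
time: 16.25
tool_pos: [0.6212, 0.1412, 0.0401]
tool_rot: [0.0, -0.267, 0.964, 0.0]
contact_force: [-2.2, -1.1, -2.6]
gripper_width: 0.13
grasp_force: 60.8
```

```bash
python3 - <<'E'
from h import *
st,a,d=snap("top","t5"); rel([.633,.1473,.038],210.9)
_,b,_=load("t2"); print(tshift(b,a,345,303)); _,b,_=load("t4"); print(tshift(b,a,343,299))
print([np.round(state()["contact_force"],1).tolist() for _ in range(1)])
E
```

```text
shift [-0.531 -0.032  0.084] turn [0.    0.002 0.004] F [-0.6 -0.9 -1.4] yaw now -149.07 t 16.3 pos [0.6212 0.1412 0.0401]
(0.7792003750801086, (-2.25, -4.0))
(0.9536381363868713, (0.0, 0.0))
[[-0.6, -0.9, -1.4]]
```

Request:
{"fn": "jog_arm", "kwargs": {
  "targets": [
    [[-0.1, -0.01, 0.03], [0, 0, 0], 0],
    [[-0.2, -0.02, 0.04], [0, 0, 0], 0],
    [[-0.3, -0.02, 0.04], [0, 0, 0], 0],
    [[-0.38, -0.02, 0.04], [0, 0, 0], 0],
    [[-0.38, -0.02, 0.04], [0, 0, 0], 0]
  ]
}}

```text
time: 16.92
tool_pos: [0.6298, 0.1457, 0.0392]
tool_rot: [0.0, -0.267, 0.964, 0.0]
contact_force: [-1.3, -1.3, -1.8]
gripper_width: 0.133
grasp_force: 60.8
```

Request:
{"fn": "jog_arm", "kwargs": {
  "targets": [
    [[-0.04, 0, 0], [0, 0, 0], 0],
    [[-0.06, 0, 0], [0, 0, 0], 0],
    [[-0.06, 0, 0], [0, 0, 0], 0]
  ]
}}

```text
time: 17.3
tool_pos: [0.6307, 0.1463, 0.039]
tool_rot: [-0.0, -0.267, 0.964, 0.0]
contact_force: [-1.5, -1.3, -2.3]
gripper_width: 0.128
grasp_force: 60.8
```

Request:
{"fn": "jog_arm", "kwargs": {
  "targets": [
    [[-0.02, 0, 0], [0, 0, 0], 0],
    [[-0.04, 0, 0], [0, 0, 0], 0],
    [[-0.04, 0, 0], [0, 0, 0], 0]
  ]
}}

```text
time: 17.68
tool_pos: [0.6316, 0.1468, 0.0391]
tool_rot: [0.0, -0.267, 0.964, -0.0]
contact_force: [-2.0, -0.1, -1.3]
gripper_width: 0.131
grasp_force: 60.8
```

Request:
{"fn": "jog_arm", "kwargs": {
  "targets": [
    [[-0.02, 0, 0], [0, 0, 0], 0],
    [[-0.04, 0, 0], [0, 0, 0], 0],
    [[-0.04, 0, 0], [0, 0, 0], 0]
  ]
}}

```text
time: 18.05
tool_pos: [0.6325, 0.1473, 0.039]
tool_rot: [0.0, -0.267, 0.964, 0.0]
contact_force: [-1.5, -0.6, -1.7]
gripper_width: 0.132
grasp_force: 60.8
```

Request:
{"fn": "jog_arm", "kwargs": {
  "targets": [
    [[-0.02, 0, 0], [0, 0, 0], 0],
    [[-0.04, 0, 0], [0, 0, 0], 0],
    [[-0.04, 0, 0], [0, 0, 0], 0]
  ]
}}

```text
time: 18.42
tool_pos: [0.6334, 0.1479, 0.0391]
tool_rot: [0.0, -0.267, 0.964, 0.0]
contact_force: [-1.6, -0.5, -0.9]
gripper_width: 0.13
grasp_force: 60.8
```

Request:
{"fn": "jog_arm", "kwargs": {
  "targets": [
    [[-0.02, 0, 0], [0, 0, 0], 0],
    [[-0.04, 0, 0], [0, 0, 0], 0],
    [[-0.04, 0, 0], [0, 0, 0], 0]
  ]
}}

```text
time: 18.8
tool_pos: [0.634, 0.1483, 0.039]
tool_rot: [-0.0, -0.267, 0.964, 0.0]
contact_force: [-3.2, -0.9, -0.9]
gripper_width: 0.124
grasp_force: 60.8
```

Request:
{"fn": "jog_arm", "kwargs": {
  "targets": [
    [[-0.02, 0, 0], [0, 0, 0], 0],
    [[-0.04, 0, 0], [0, 0, 0], 0],
    [[-0.04, 0, 0], [0, 0, 0], 0]
  ]
}}

```text
time: 19.18
tool_pos: [0.6341, 0.1484, 0.0388]
tool_rot: [-0.001, -0.267, 0.964, -0.0]
contact_force: [-5.7, -2.5, -0.1]
gripper_width: 0.129
grasp_force: 61.1
```

Request:
{"fn": "jog_arm", "kwargs": {
  "targets": [
    [[-0.02, 0, 0], [0, 0, 0], 0],
    [[-0.02, 0, 0], [0, 0, 0], 0],
    [[-0.02, 0, 0], [0, 0, 0], 0]
  ]
}}

```text
time: 19.55
tool_pos: [0.6342, 0.1484, 0.0388]
tool_rot: [-0.002, -0.267, 0.964, -0.0]
contact_force: [-7.2, -3.5, 1.9]
gripper_width: 0.129
grasp_force: 61.2
```

```bash
python3 - <<'E'
from h import *
st,a,d=snap("wrist","w4"); rel([.633,.1473,.038],210.9)
st2,b,d=snap("top","t6"); _,c,_=load("t5"); print(tshift(c,b,343,299))
o=np.zeros((480,780,3),np.uint8); o[:,:480]=a[:,80:560]; q=cv2.resize(b[270:330,330:380],None,fx=6,fy=6,interpolation=cv2.INTER_CUBIC); o[:360,480:780]=q
cv2.imwrite("pics/c7.png",o[:,:,::-1])
print("NR proj",proj("top",[np.array([.4152,.0168,.018])-[.003,.004,0]]))
E
```

```text
shift [ 0.062 -0.014  0.031] turn [ 0.004 -0.028  0.005] F [-7.9 -3.6  2.1] yaw now -149.06 t 19.6 pos [0.6341 0.1484 0.0388]
(0.9740923047065735, (0.0, 0.0))
NR proj [[352.51449502 307.85555737]]
```

View pics/c7.png

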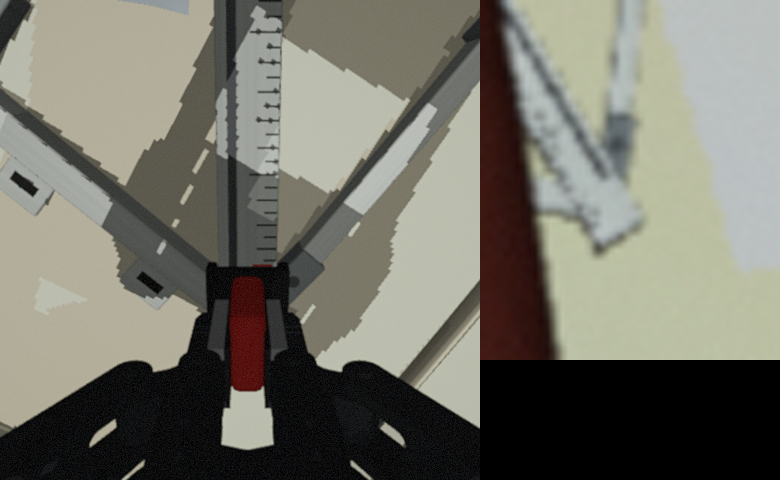

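Request:
{"fn": "jog_arm", "kwargs": {
  "targets": [
    [[0.08, 0, 0.05], [0, 0, 0], 0],
    [[0.15, 0, 0.16], [0, 0, 0], 0],
    [[0.4, 0, 0.16], [0, 0, 0], 0],
    [[0.7, 0, 0.16], [0, 0, 0], 0],
    [[1.0, 0, 0.16], [0, 0, 0], 0],
    [[1.25, 0, 0.16], [0, 0, 0], 0],
    [[1.25, 0, 0.16], [0, 0, 0], 0]
  ]
}}

```text
time: 20.52
tool_pos: [0.6105, 0.1335, 0.0377]
tool_rot: [0.003, -0.267, 0.964, -0.0]
contact_force: [-1.3, 1.5, 8.6]
gripper_width: 0.129
grasp_force: 62.3
```

```bash
python3 - <<'E'
from h import *
st2,b,d=snap("top","t7"); _,c,_=load("t6"); print(tshift(c,b,343,299)); rel([.6341,.1484,.0388],210.9)
E
```

```text
(0.8183078169822693, (1.0, 0.25))
shift [-1.116  0.028 -0.039] turn [-0.011  0.033  0.004] F [-2.6  2.   8.6] yaw now -149.07 t 20.57 pos [0.6105 0.1335 0.0377]
```

Request:
{"fn": "jog_arm", "kwargs": {
  "targets": [
    [[0, 0, -0.6], [0, 0, 0], 0],
    [[0, 0, -1.4], [0, 0, 0], 0],
    [[0, 0, -2.2], [0, 0, 0], 0],
    [[0, 0, -2.8], [0, 0, 0], 0],
    [[0, 0, -2.8], [0, 0, 0], 0]
  ]
}}

```text
time: 21.2
tool_pos: [0.6101, 0.1332, 0.1075]
tool_rot: [0.002, -0.267, 0.964, -0.0]
contact_force: [-0.4, -0.6, -2.2]
gripper_width: 0.128
grasp_force: 60.8
```

```bash
python3 - <<'E'
from h import *
rel([.5922,.0259,.107],131)
E
```

```text
shift [ 2.819 -3.313  0.016] turn [8.000e-03 3.100e-02 9.992e+00] F [-0.4 -0.6 -2.2] yaw now -149.06 t 21.2 pos [0.6101 0.1332 0.1075]
```

Request:
{"fn": "jog_arm", "kwargs": {
  "targets": [
    [[0.2, -0.3, 0], [0, 0, 0.8], 0],
    [[0.5, -0.7, 0], [0, 0, 2], 0],
    [[0.9, -1.1, 0], [0, 0, 3.2], 0],
    [[1.3, -1.5, 0], [0, 0, 4.5], 0],
    [[1.7, -2, 0], [0, 0, 5.8], 0],
    [[2.1, -2.5, 0], [0, 0, 7.1], 0],
    [[2.5, -2.9, 0], [0, 0, 8.4], 0],
    [[2.82, -3.31, 0], [0, 0, 9.6], 0]
  ]
}}

```text
time: 22.2
tool_pos: [0.5898, 0.0253, 0.1039]
tool_rot: [-0.001, 0.392, 0.92, -0.0]
contact_force: [0.5, 0.2, -1.3]
gripper_width: 0.133
grasp_force: 60.8
```

Request:
{"fn": "jog_arm", "kwargs": {
  "targets": [
    [[0, 0, 0.3], [0, 0, 0.2], 0],
    [[0, 0, 1], [0, 0, 0.4], 0],
    [[0, 0, 1.5], [0, 0, 0.4], 0],
    [[0, 0, 1.5], [0, 0, 0.4], 0],
    [[0, 0, 1.5], [0, 0, 0.4], 0]
  ]
}}

```text
time: 22.82
tool_pos: [0.5908, 0.0261, 0.0675]
tool_rot: [-0.0, 0.415, 0.91, 0.0]
contact_force: [0.3, -0.4, -1.1]
gripper_width: 0.125
grasp_force: 60.7
```

```bash
python3 - <<'E'
from h import *
rel([.5922,.0259,.0395],131)
st,a,d=snap("top","t8")
st,b,d=snap("wrist","w5")
o=np.zeros((480,790,3),np.uint8); o[:,:400]=b[:,120:520]; q=cv2.resize(a[210:330,280:377],None,fx=4,fy=4,interpolation=cv2.INTER_CUBIC); o[:480,400:788]=q
cv2.imwrite("pics/c8.png",o[:,:,::-1])
E
```

```text
shift [-0.04   0.037  1.12 ] turn [-0.    -0.    -0.003] F [ 0.3 -0.4 -1.1] yaw now 130.98 t 22.82 pos [0.5908 0.0261 0.0675]
```

View pics/c8.png

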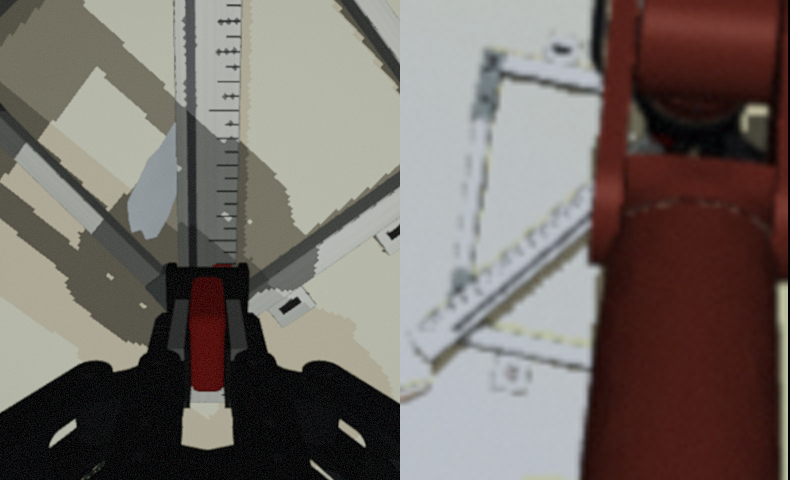

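```bash
python3 - <<'E'
from h import *
st,a,d=load("w0"); print("tip",pix("wrist",[(535*.8,139*.8)],.005,st).round(4))
u=np.array([.656,-.755,0]);NL=np.array([.4489,.1909,.018]);t=np.array(state()["tool_pos"])
P=pix("top",[(280+12/4,210+328/4),(280+30/4,210+362/4)],.054)+[.003,.004,0];hk=P.mean(0)+.006*u
print(P.round(4),np.linalg.norm(P[0]-P[1]),"along",(hk-NL)@u,"lat",np.cross(u,hk-NL)[2],"TCP-hook",(t-hk)@u,"lat v TCP",np.cross(u,hk-t)[2])
E
```

```text
tip [[0.4154 0.201  0.005 ]]
[[0.4531 0.2079 0.054 ]
 [0.4301 0.1952 0.054 ]] 0.026243416469939683 along -0.006815447407326342 lat 0.0014398782904512571 TCP-hook 0.22481867718534623 lat v TCP 0.0021357568633200846
```

Request:
{"fn": "jog_arm", "kwargs": {
  "targets": [
    [[0.02, 0.03, 0.4], [0, 0, 0], 0],
    [[0.02, 0.03, 0.8], [0, 0, 0], 0],
    [[0.02, 0.03, 1.0], [0, 0, 0], 0],
    [[0.02, 0.03, 1.1], [0, 0, 0], 0],
    [[0.02, 0.03, 1.1], [0, 0, 0], 0]
  ]
}}

```text
time: 23.55
tool_pos: [0.5909, 0.0267, 0.0399]
tool_rot: [-0.0, 0.415, 0.91, -0.0]
contact_force: [0.5, -0.9, -1.5]
gripper_width: 0.13
grasp_force: 60.8
```

```bash
python3 - <<'E'
from h import *
rel([.6062,.0099,.0395],131); snap("top","t9")
E
```

```text
shift [-0.908  0.023  0.014] turn [-0.002 -0.002 -0.008] F [ 0.5 -0.9 -1.5] yaw now 130.93 t 23.55 pos [0.5909 0.0267 0.0399]
```

Request:
{"fn": "jog_arm", "kwargs": {
  "targets": [
    [[-0.2, 0, 0], [0, 0, 0], 0],
    [[-0.4, 0, 0], [0, 0, 0], 0],
    [[-0.5, 0, 0], [0, 0, 0], 0],
    [[-0.5, 0, 0], [0, 0, 0], 0]
  ]
}}

```text
time: 24.1
tool_pos: [0.5992, 0.0171, 0.04]
tool_rot: [-0.0, 0.415, 0.91, 0.0]
contact_force: [-0.2, 0.7, -2.1]
gripper_width: 0.126
grasp_force: 60.8
```

```bash
python3 - <<'E'
from h import *
rel([.6062,.0099,.0395],131); _,a,_=snap("top","t10"); _,b,_=load("t9"); print(tshift(b,a,280,285))
E
```

```text
shift [-0.402  0.022  0.019] turn [ 0.    -0.002 -0.011] F [-0.2  0.7 -2.1] yaw now 130.91 t 24.1 pos [0.5992 0.0171 0.04  ]
(0.6506229639053345, (3.0, -2.75))
```

Request:
{"fn": "jog_arm", "kwargs": {
  "targets": [
    [[-0.1, 0.01, 0], [0, 0, 0], 0],
    [[-0.2, 0.02, 0], [0, 0, 0], 0],
    [[-0.28, 0.02, 0], [0, 0, 0], 0],
    [[-0.28, 0.02, 0], [0, 0, 0], 0]
  ]
}}

```text
time: 24.65
tool_pos: [0.6042, 0.0122, 0.04]
tool_rot: [-0.0, 0.415, 0.91, -0.0]
contact_force: [-0.9, -0.1, -1.8]
gripper_width: 0.125
grasp_force: 60.8
```

```bash
python3 - <<'E'
from h import *
rel([.6062,.0099,.0395],131); _,a,_=snap("top","t11"); _,b,_=load("t10"); print(tshift(b,a,283,282))
E
```

```text
shift [-0.122  0.003  0.02 ] turn [-0.001 -0.    -0.008] F [-0.9 -0.1 -1.8] yaw now 130.93 t 24.65 pos [0.6042 0.0122 0.04  ]
(0.9873666763305664, (0.0, 0.0))
```

Request:
{"fn": "jog_arm", "kwargs": {
  "targets": [
    [[-0.02, 0, 0], [0, 0, 0], 0],
    [[-0.05, 0, 0], [0, 0, 0], 0],
    [[-0.05, 0, 0], [0, 0, 0], 0]
  ]
}}

```text
time: 25.08
tool_pos: [0.605, 0.0113, 0.0401]
tool_rot: [0.0, 0.415, 0.91, -0.0]
contact_force: [-1.6, 0.5, -1.6]
gripper_width: 0.134
grasp_force: 60.8
```

Request:
{"fn": "jog_arm", "kwargs": {
  "targets": [
    [[-0.02, 0, 0], [0, 0, 0], 0],
    [[-0.04, 0, 0], [0, 0, 0], 0],
    [[-0.04, 0, 0], [0, 0, 0], 0]
  ]
}}

```text
time: 25.45
tool_pos: [0.6057, 0.0105, 0.0401]
tool_rot: [0.0, 0.415, 0.91, -0.0]
contact_force: [-2.4, 1.6, -2.4]
gripper_width: 0.131
grasp_force: 60.8
```

Hooked, and the slide is extending. I'll continue in small steps.

Request:
{"fn": "jog_arm", "kwargs": {
  "targets": [
    [[-0.02, 0, 0], [0, 0, 0], 0],
    [[-0.04, 0, 0], [0, 0, 0], 0],
    [[-0.04, 0, 0], [0, 0, 0], 0]
  ]
}}

```text
time: 25.82
tool_pos: [0.6063, 0.0098, 0.0401]
tool_rot: [0.0, 0.415, 0.91, -0.0]
contact_force: [-1.2, 1.4, -1.1]
gripper_width: 0.129
grasp_force: 60.8
```

Request:
{"fn": "jog_arm", "kwargs": {
  "targets": [
    [[-0.02, 0, 0], [0, 0, 0], 0],
    [[-0.04, 0, 0], [0, 0, 0], 0],
    [[-0.04, 0, 0], [0, 0, 0], 0]
  ]
}}

```text
time: 26.2
tool_pos: [0.607, 0.009, 0.0401]
tool_rot: [0.0, 0.415, 0.91, -0.0]
contact_force: [-1.2, 1.4, -3.0]
gripper_width: 0.126
grasp_force: 60.8
```

Request:
{"fn": "jog_arm", "kwargs": {
  "targets": [
    [[-0.02, 0, 0], [0, 0, 0], 0],
    [[-0.04, 0, 0], [0, 0, 0], 0],
    [[-0.04, 0, 0], [0, 0, 0], 0]
  ]
}}

```text
time: 26.58
tool_pos: [0.6073, 0.0085, 0.0399]
tool_rot: [-0.0, 0.415, 0.91, -0.0]
contact_force: [-2.8, 2.5, -2.1]
gripper_width: 0.125
grasp_force: 60.8
```

Request:
{"fn": "jog_arm", "kwargs": {
  "targets": [
    [[-0.02, 0, 0], [0, 0, 0], 0],
    [[-0.04, 0, 0], [0, 0, 0], 0],
    [[-0.04, 0, 0], [0, 0, 0], 0]
  ]
}}

```text
time: 26.95
tool_pos: [0.6074, 0.0082, 0.0398]
tool_rot: [-0.001, 0.415, 0.91, 0.0]
contact_force: [-5.5, 3.8, -1.0]
gripper_width: 0.128
grasp_force: 61.0
```

Request:
{"fn": "jog_arm", "kwargs": {
  "targets": [
    [[-0.02, 0, 0], [0, 0, 0], 0],
    [[-0.03, 0, 0], [0, 0, 0], 0],
    [[-0.03, 0, 0], [0, 0, 0], 0]
  ]
}}

```text
time: 27.32
tool_pos: [0.6075, 0.0081, 0.0398]
tool_rot: [-0.002, 0.415, 0.91, 0.0]
contact_force: [-6.9, 5.7, 1.9]
gripper_width: 0.125
grasp_force: 61.1
```

Request:
{"fn": "jog_arm", "kwargs": {
  "targets": [
    [[0.1, 0, 0], [0, 0, 0], 0],
    [[0.14, 0, -0.5], [0, 0, 0], 0],
    [[0.14, 0, -1.3], [0, 0, 0], 0],
    [[0.14, 0, -2.1], [0, 0, 0], 0],
    [[0.14, 0, -2.6], [0, 0, 0], 0],
    [[0.14, 0, -2.6], [0, 0, 0], 0]
  ]
}}

```text
time: 28.08
tool_pos: [0.6077, 0.0094, 0.1073]
tool_rot: [0.002, 0.415, 0.91, 0.001]
contact_force: [0.3, 0.0, -2.4]
gripper_width: 0.13
grasp_force: 60.8
```

```bash
python3 - <<'E'
from h import *
rel([.6168,.1375,.105],210.9)
E
```

```text
shift [3.633 3.631 0.092] turn [ 1.000e-03  3.000e-02 -9.996e+00] F [ 0.3  0.  -2.4] yaw now 130.93 t 28.07 pos [0.6077 0.0094 0.1073]
```

Request:
{"fn": "jog_arm", "kwargs": {
  "targets": [
    [[0.3, 0.3, 0], [0, 0, -0.8], 0],
    [[0.7, 0.7, 0], [0, 0, -2], 0],
    [[1.2, 1.2, 0], [0, 0, -3.2], 0],
    [[1.7, 1.7, 0], [0, 0, -4.5], 0],
    [[2.2, 2.2, 0], [0, 0, -5.8], 0],
    [[2.7, 2.7, 0], [0, 0, -7.1], 0],
    [[3.2, 3.2, 0], [0, 0, -8.4], 0],
    [[3.63, 3.63, 0], [0, 0, -9.6], 0]
  ]
}}

```text
time: 29.08
tool_pos: [0.6148, 0.1383, 0.1039]
tool_rot: [-0.001, -0.242, 0.97, 0.0]
contact_force: [-0.2, 0.1, -1.3]
gripper_width: 0.125
grasp_force: 60.8
```

Request:
{"fn": "jog_arm", "kwargs": {
  "targets": [
    [[0, 0, 0.3], [0, 0, -0.2], 0],
    [[0, 0, 1], [0, 0, -0.4], 0],
    [[0, 0, 1.5], [0, 0, -0.4], 0],
    [[0, 0, 1.5], [0, 0, -0.4], 0],
    [[0, 0, 1.5], [0, 0, -0.4], 0]
  ]
}}

```text
time: 29.7
tool_pos: [0.6157, 0.1374, 0.0676]
tool_rot: [0.0, -0.266, 0.964, -0.0]
contact_force: [0.2, -0.6, -0.7]
gripper_width: 0.129
grasp_force: 60.7
```

```bash
python3 - <<'E'
from h import *
rel([.6168,.1375,.04],210.9)
E
```

```text
shift [-0.04  -0.019  1.103] turn [-0.001  0.001 -0.001] F [ 0.2 -0.6 -0.7] yaw now -149.11 t 29.7 pos [0.6157 0.1374 0.0676]
```

Request:
{"fn": "jog_arm", "kwargs": {
  "targets": [
    [[0, -0.01, 0.4], [0, 0, 0], 0],
    [[0, -0.01, 0.8], [0, 0, 0], 0],
    [[0, -0.01, 1.0], [0, 0, 0], 0],
    [[0, -0.01, 1.1], [0, 0, 0], 0],
    [[0, -0.01, 1.1], [0, 0, 0], 0]
  ]
}}

```text
time: 30.32
tool_pos: [0.6156, 0.1375, 0.0399]
tool_rot: [-0.0, -0.267, 0.964, 0.0]
contact_force: [-0.4, 0.3, -1.3]
gripper_width: 0.129
grasp_force: 60.8
```

Request:
{"fn": "jog_arm", "kwargs": {
  "targets": [
    [[-0.15, 0, 0], [0, 0, 0], 0],
    [[-0.3, 0, 0], [0, 0, 0], 0],
    [[-0.45, 0, 0], [0, 0, 0], 0],
    [[-0.55, 0, 0], [0, 0, 0], 0],
    [[-0.65, 0, 0], [0, 0, 0], 0],
    [[-0.65, 0, 0], [0, 0, 0], 0]
  ]
}}

```text
time: 31.08
tool_pos: [0.6297, 0.1459, 0.04]
tool_rot: [0.0, -0.267, 0.964, -0.0]
contact_force: [-1.4, -1.7, -1.7]
gripper_width: 0.129
grasp_force: 60.8
```

```bash
python3 - <<'E'
from h import *
rel([.6341,.1484,.0388],210.9); _,a,_=snap("top","t12"); _,b,_=load("t6"); print(tshift(b,a,343,299))
E
```

```text
shift [-0.202 -0.004  0.05 ] turn [-0.     0.     0.005] F [-1.4 -1.7 -1.7] yaw now -149.06 t 31.07 pos [0.6297 0.1459 0.04  ]
(0.9592636227607727, (0.25, 0.0))
```

Request:
{"fn": "jog_arm", "kwargs": {
  "targets": [
    [[-0.06, 0, 0.02], [0, 0, 0], 0],
    [[-0.12, 0, 0.05], [0, 0, 0], 0],
    [[-0.18, 0, 0.05], [0, 0, 0], 0],
    [[-0.22, 0, 0.05], [0, 0, 0], 0],
    [[-0.22, 0, 0.05], [0, 0, 0], 0]
  ]
}}

```text
time: 31.75
tool_pos: [0.634, 0.1484, 0.0388]
tool_rot: [-0.0, -0.267, 0.964, -0.0]
contact_force: [-3.9, -2.1, 0.4]
gripper_width: 0.128
grasp_force: 61.0
```

Request:
{"fn": "jog_arm", "kwargs": {
  "targets": [
    [[-0.02, 0, 0], [0, 0, 0], 0],
    [[-0.04, 0, 0], [0, 0, 0], 0],
    [[-0.04, 0, 0], [0, 0, 0], 0]
  ]
}}

```text
time: 32.12
tool_pos: [0.6341, 0.1485, 0.0386]
tool_rot: [-0.002, -0.267, 0.964, -0.0]
contact_force: [-6.1, -4.5, 0.9]
gripper_width: 0.128
grasp_force: 61.3
```

Request:
{"fn": "jog_arm", "kwargs": {
  "targets": [
    [[0.02, 0, 0.02], [0, 0, 0], 0],
    [[0.04, 0, 0.04], [0, 0, 0], 0],
    [[0.04, 0, 0.04], [0, 0, 0], 0]
  ]
}}

```text
time: 32.5
tool_pos: [0.6341, 0.1484, 0.038]
tool_rot: [-0.0, -0.267, 0.964, -0.0]
contact_force: [-5.0, -1.8, 1.4]
gripper_width: 0.132
grasp_force: 61.3
```

Request:
{"fn": "jog_arm", "kwargs": {
  "targets": [
    [[0, 0, 0], [0, 0, 0], 20],
    [[0, 0, 0], [0, 0, 0], 35],
    [[0, 0, 0], [0, 0, 0], 50],
    [[0, 0, 0], [0, 0, 0], 50],
    [[0, 0, -0.7], [0, 0, 0], 50],
    [[0, 0, -1.8], [0, 0, 0], 50],
    [[0, 0, -3], [0, 0, 0], 50],
    [[0, 0, -3.5], [0, 0, 0], 50]
  ]
}}

```text
time: 33.5
tool_pos: [0.636, 0.1489, 0.1292]
tool_rot: [0.003, -0.267, 0.964, -0.0]
contact_force: [0.7, -0.0, -0.1]
gripper_width: 0.502
grasp_force: 0.0
```

```bash
python3 - <<'E'
from h import *
st,b,d=snap("wrist","w6"); _,a,_=snap("top","t13"); _,c,_=load("t6"); print(tshift(c,a,343,299),st["time"],st["tool_pos"])
o=np.zeros((480,790,3),np.uint8); o[:,:480]=b[:,80:560]; q=cv2.resize(a[270:330,330:380],None,fx=6,fy=6,interpolation=cv2.INTER_CUBIC); o[:360,490:790]=q
cv2.imwrite("pics/c9.png",o[:,:,::-1])
E
```

```text
(0.9513471722602844, (0.25, 0.0)) 33.5 [0.63602396 0.14886708 0.12917517]
```

View pics/c9.png

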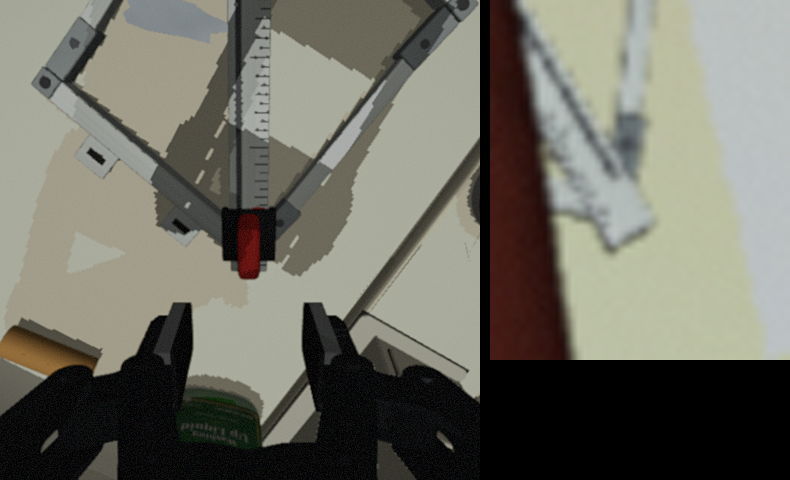

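The picture shows the rule hooked in the same place as before at the near-right corner. Its head is in the far-left corner, and the gripper is clear of everything. I'll hand in.

```bash
python3 -c "
from plant import *
print(job_done())"
```

```text
the job is handed in; nothing more can be done
None
```

I measured both diagonals and handed the job in (result not reported); the near-right to far-left diagonal is longer (about 254 mm against 240 mm), and the rule lies there, hooked, with its pin home.

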